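# Push the valve blocks home in the magazine and turn the keeper behind them

## Task

From behind the last block, push the row of five valve blocks along the magazine's channel, all together as one train, until the row is fully home against the yellow end stop. Then push the red keeper round until it stands square across the channel behind the last block. It is all pushing with the fingers: lift nothing, and leave the other things on the bench where they are.

Things in the scene. Friction and masses are not known exactly. Their poses are not given: they have to be found in the camera images.
- magazine: parts magazine screwed to the bench: a straight aluminium channel on a dark 104 x 400 mm base plate. Origin at the centre of the plate's underside, on the bench; its own +y runs along the channel to the end stop, +z up, -x is the keeper's side. The channel runs along x = 0 and is open above and at its -y end. The row starts 60 to 105 mm short of the stop.
- channel_mid (a point): middle of the channel's floor, magazine frame (0, 0, 10) mm: floor 10 mm above the bench, from y = -195 mm to the stop, 46 mm wide inside (1 mm play each side of a block), walls 4 mm thick with tops 24 mm above the bench, so the blocks stand 28 mm proud of the walls
- stop_face (a point): centre of the face of the yellow end stop that the first block meets: magazine frame (0, 160, 31) mm. The stop plate is 62 mm wide and its top is 59 mm above the bench. A row of five touching blocks that is fully home ends 180 mm from this face.
- block1: first block of the row, nearest the end stop: valve block, dark grey metal, 36 mm along the rail, 44 mm across it, 42 mm high, about 0.17 kg, with a 4 mm high brass plug standing up in the middle of its top (46 mm over all); origin at the centre of its underside, its y axis along the rail towards the end stop (as the magazine's)
- block2: second valve block, dark grey metal, 36 mm along the rail, 44 mm across it, 42 mm high, about 0.17 kg, with a 4 mm high brass plug standing up in the middle of its top (46 mm over all); origin at the centre of its underside, its y axis along the rail towards the end stop (as the magazine's)
- block3: third (middle) valve block, dark grey metal, 36 mm along the rail, 44 mm across it, 42 mm high, about 0.17 kg, with a 4 mm high brass plug standing up in the middle of its top (46 mm over all); origin at the centre of its underside, its y axis along the rail towards the end stop (as the magazine's)
- block4: fourth valve block, dark grey metal, 36 mm along the rail, 44 mm across it, 42 mm high, about 0.17 kg, with a 4 mm high brass plug standing up in the middle of its top (46 mm over all); origin at the centre of its underside, its y axis along the rail towards the end stop (as the magazine's)
- block5: last block of the row, farthest from the end stop, the one with a free rear face (18 mm behind its origin): valve block, dark grey metal, 36 mm along the rail, 44 mm across it, 42 mm high, about 0.17 kg, with a 4 mm high brass plug standing up in the middle of its top (46 mm over all); origin at the centre of its underside, its y axis along the rail towards the end stop (as the magazine's)
- keeper (a joint): angle (rad) of the red keeper, a flat bar 14 mm wide, 60 mm long, 26 to 32 mm above the bench, on an upright pivot beside the channel. 0: parallel to the channel, pointing away from the stop; negative (to -1.0): swung outwards; grows anticlockwise from above to its limit 1.571: square across the channel, 4 mm behind a row that is home. Stiff (0.6 N at the knob), stays where left.
- keeper_pivot (a point): the keeper's pivot, magazine frame (-38, -31, 29) mm
- keeper_knob (a point): middle of the red upright round knob on the keeper's free end: 14 mm diameter, from 32 to 56 mm above the bench, 52 mm from the pivot. At keeper angle q it is at pivot + 52 mm x (sin q, -cos q) in the magazine's x, y.
- spare_block: bystander: a like dark grey block with a blue plug, standing on the bench beside the magazine (keeper side, near the stop); origin under its centre
- fitting: bystander: brass pipe fitting, 30 mm diameter, 44 mm high, upright beside the far wall of the magazine; origin under its centre
- carton: bystander: small brown carton 62 x 80 x 50 mm high, on the far side of the magazine; origin under its centre
- wrench: bystander: steel wrench 180 mm long lying to the right; origin under its middle
- bearing: bystander: steel bearing ring 62 mm outside, 18 mm high, lying to the left; origin under its centre
- spray_can: bystander: blue spray can with red cap, 56 mm diameter, 150 mm high, standing to the left; origin under its centre
- small_bin: bystander: blue open-fronted picking bin 150 x 100 x 70 mm high, to the right; origin under its centre
Mind the look-alikes: they are no part of the job. Leave any purple look-alike of the block4 alone. What is shaped like the block5 but green is not meant.

How it is judged:
By the outcome, as a careful person would: the job done as asked, in the order asked, and still so for the second after the job is handed in, with the robot touching nothing.
It also fails if it takes over 48 s, if anything falls off the work surface, if the arm or the gripper's body presses on something with over 40 N, if the wrist force passes 120 N, or if a joint passes its speed limit or range.

## Robot

A 7-joint arm with a two-finger parallel gripper is mounted at the origin on the work surface. World frame = base frame: x ahead of the robot, y to its left, z up, the work surface at z = 0. Lengths are in mm, angles in rad, forces in N, time in s.
With the tool pointing down it reaches from about 350 to 900 mm from the base axis. Payload 7.2 kg.
Tool frame: the origin (TCP) lies at the centre of the arm's flange, where the gripper is bolted on; the fingertips stand 173 mm ahead of it and the grasp point (between the pads) lies 155 mm ahead of it; z points along the fingers, y is the direction in which the jaws open and shut (so a half turn about z gives the same grasp; the last joint's range is limited). The gripper opens to 85 mm and grips with 20 to 120 N. Pads are 22 mm wide; open, the fingers measure 114 mm over their backs; the gripper's body (76 mm by 85 mm) begins 54 mm behind the grasp point. The pads swing forward as they close: fully open they stand 13 mm farther back than shut.
Start: joints at [-0.068, 0.411, -0.013, 1.596, 0.006, 1.134, -0.082], TCP at [624.998, -0.012, 404.697] pointing down, gripper open.
Joint ranges: [-2.95, 2.95], [-0.29, 1.99], [-1.47, 1.44], [0.14, 2.54], [-1.03, 4.17], [0.13, 1.85], [-2.86, 2.86]. Speed limits (rad/s): [2.39, 2.39, 3.01, 3.01, 3.14, 3.14, 3.14].

## Interface

Orientations are given as a unit quaternion [w, x, y, z].
In Python, from workcell import state, read_camera, get_calibration, job_done, recognise, mark_of gives the robot as it stands.
- The arm moves only by the tool drive_tool, never from a script. Its arguments are lists of equal length, an entry for each row: "linear": the shift along the tool's x, y, z each as a share of 0.8 m, from -1 to 1, a list of three; "dr": the turn, a rotation vector about the tool's x, y, z each as a share of 2 pi rad, from -1 to 1, a list of three. In form: {"linear": [[tx, ty, tz], ...], "dr": [[wx, wy, wz], ...]}. A call has 1 to 8 rows; each row is the pose to reach, as a shift and turn from the pose measured when the call began, along the tool's axes at that moment, turning the shorter way round; what a row does not reach only later rows make up. A row lasts 1/12 s, in which the tool goes at most 41.7 mm and 7.16 degrees, less where a joint would pass 70% of its speed; a pose out of reach is approached as far as the arm can. A call with a number of a shift or a turn outside -1 to 1 is refused whole. A call with a gripper value outside its range is refused whole. "jaw" is the gripper command: -1 is fully open, 1 is shut, values between are in proportion, set as the call begins (left out, the last holds). The fingers move at their own pace and stop on an object; "grip_force" is the grip in N (left out, the last holds). Time passes only in rows, so rows that repeat a pose let the fingers close. It gives the time, the measured TCP pose, the force and the opening at its end, in the units of the state.
- state(): the state, without advancing time (a new reading comes with each control period).
- read_camera(name): name is "scene" or "side" or "wrist"; returns the picture (400x640x3 uint8, blue, green, red); there is no depth.
- get_calibration(name): a dict with "K" (3x3 intrinsics, pixels), "extrinsics" (4x4, takes a point from world to camera coordinates); the wrist camera has in their place "T_tool_cam" (4x4, takes a point from camera to tool coordinates, whose origin is the TCP and whose axes are the flange's). Camera axes: x right, y down, z forward; pixel columns grow to the right and rows downward; lengths in mm; the calibration is good to about 2 mm. A picture is of the moment at which its call begins: read the wrist's pose just before it. get_calibration takes no time and is no camera call.
- job_done(): hands the job in, once; it reports no verdict.
Trained networks look in the newest picture that a camera, given by its name, has taken for a name from the list of things; names that differ only in an ending like _2 or _b are one class to them, and where a whole thing is asked for, a point or a joint stands for the part that bears it (a point fixed in the world has none). Each returns a list of dicts, best first, with "confidence" (0 to 1); they miss things now and then, are a little off and sometimes report something else, mostly with a low value. They report only what shows in the picture. A call takes as long as a camera call. They do not tell look-alikes from the thing itself.
- recognise(camera, query): "box" ([left, top, right, bottom] in pixels, round what is visible of it).
- mark_of(camera, query): "location" ([row, column] in pixels: a listed point, or the origin of a listed thing).
The state is a dict: "time_s": time; "joints": joint angles; "joint_vel": joint speeds; "joint_torque": joint torques, N m; "ee_pos": TCP position; "ee_rot": TCP orientation; "contact_force": force on the tool from outside, world axes, zero at the start; "moment": the same for the moment, N m; "gripper_width": finger opening in mm.
Only numpy, scipy, OpenCV 4.12 (cv2) and the standard library are available. Lean on these libraries where they do the work, as an engineer would, in place of code of your own. Each camera call takes 0.05 s, during which the arm holds its last target. There are 200 camera calls.

## Working session

There is one attempt and no reset: what is moved stays moved. The work goes in short steps, Python scripts to look and compute and a tool call to move; the robot and the scene stay as the last step left them, time stands still between calls to the robot, and variables do not carry over. Pictures are saved under pics/ and viewed, about 8 in all and at most 12, crops included, and the job is handed in when it is done.

Besides the shell and the picture viewer there is one more tool, called after ">>>" as a command line: name --argument value ..., lists and objects as JSON in quotes. drive_tool: Moves the arm, as the interface text tells. Shift numbers are shares of 0.8 m and turn numbers shares of 2 pi rad, none past 1 either way. Its arguments: {"type":"object","properties":{"linear":{"type":"array","items":{"type":"array","items":{"type":"number","minimum":-1,"maximum":1}}},"dr":{"type":"array","items":{"type":"array","items":{"type":"number","minimum":-1,"maximum":1}}},"jaw":{"type":"number"},"grip_force":{"type":"number"}},"required":["linear","dr"]}

```bash
mkdir -p pics; ls; python3 - <<'E'
from workcell import *
import cv2,numpy as np
print(state())
ims=[]
for c in("scene","side"):
    im=read_camera(c);cv2.imwrite(f"pics/{c}0.png",im)
    k=get_calibration(c);print(c,np.round(k["K"],1).tolist(),np.round(k["extrinsics"],4).tolist())
    for q in("magazine","channel_mid","stop_face","block1","block5","keeper_pivot","keeper_knob"):
        print(c,q,[(np.round(d["location"]).tolist(),round(d["confidence"],2)) for d in mark_of(c,q)[:6]])
print(np.round(get_calibration("wrist")["T_tool_cam"],4).tolist(),np.round(get_calibration("wrist")["K"],1).tolist())
E
```

```text
pics
{'time_s': 0.0, 'joints': array([-0.06819924,  0.41192121, -0.01274831,  1.59708886,  0.00559243,
        1.13430825, -0.08220504]), 'joint_vel': array([-1.07573118e-03, -1.58664719e-03, -1.18710606e-03,  3.78800830e-05,
        4.19128748e-04,  2.43399404e-04, -5.19874925e-04]), 'joint_torque': array([-1.18789325e-03, -6.00636005e+01,  6.81361444e-01, -2.99419034e+01,
        1.37590774e-02,  1.04116063e-02,  2.51732433e-05]), 'ee_pos': array([ 6.24767069e+02, -3.29933597e-03,  4.03821018e+02]), 'ee_rot': array([-5.61525519e-04,  7.07089162e-01,  7.07123895e-01, -6.31584149e-04]), 'contact_force': array([ 0.00013516,  0.13248822, -0.07940842]), 'moment': array([-0.0200248 , -0.01307773,  0.0450507 ]), 'gripper_width': 85.52744391502335}
scene [[495.6, 0.0, 311.4], [0.0, 495.6, 202.9], [0.0, 0.0, 1.0]] [[-0.1101, 0.9939, 0.0068, 58.3909], [0.5876, 0.0706, -0.8061, -287.8772], [-0.8016, -0.0847, -0.5918, 1873.4948], [0.0, 0.0, 0.0, 1.0]]
scene magazine [([220.0, 316.0], 0.62)]
scene channel_mid [([217.0, 314.0], 0.86), ([182.0, 202.0], 0.61), ([238.0, 276.0], 0.36)]
scene stop_fa
[... 682 characters left out ...]
 [([214.0, 321.0], 0.67), ([168.0, 376.0], 0.64)]
side stop_face [([240.0, 305.0], 0.81)]
side block1 [([179.0, 298.0], 0.82), ([208.0, 328.0], 0.69), ([199.0, 366.0], 0.65), ([223.0, 316.0], 0.63), ([200.0, 325.0], 0.59), ([232.0, 314.0], 0.58)]
side block5 [([179.0, 298.0], 0.82), ([208.0, 328.0], 0.69), ([199.0, 366.0], 0.65), ([223.0, 316.0], 0.63), ([200.0, 325.0], 0.59), ([232.0, 314.0], 0.58)]
side keeper_pivot [([202.0, 336.0], 0.64), ([196.0, 293.0], 0.43)]
side keeper_knob [([200.0, 345.0], 0.7)]
[[-0.0004, -0.9547, -0.2977, 76.279], [1.0, -0.0007, 0.0009, -0.4792], [-0.001, -0.2977, 0.9547, 33.1931], [0.0, 0.0, 0.0, 1.0]] [[359.4, 0.0, 310.5], [0.0, 359.4, 196.5], [0.0, 0.0, 1.0]]
```

View pics/scene0.png

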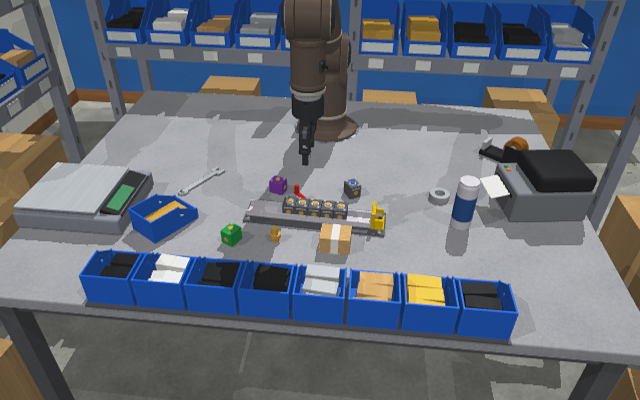

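View pics/side0.png

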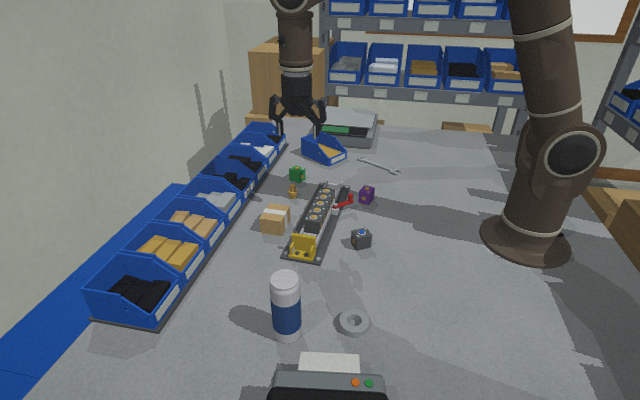

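The row runs left to right in the scene view, with the five brass-plugged blocks at about (290–343, 207), the yellow stop at (378, 215) and the red keeper at (298, 190). The look-alikes are purple (278, 185), green (231, 234) and the blue-plug spare (352, 187). Next I'll take a close wrist view.

```bash
cat > h.py <<'E'
from workcell import *
import cv2,numpy as np
from scipy.spatial.transform import Rotation as R
def cam(name,s=None):
    k=get_calibration(name);K=np.array(k["K"])
    if name=="wrist":
        s=s or state();T=np.eye(4);w,x,y,z=s["ee_rot"]
        T[:3,:3]=R.from_quat([x,y,z,w]).as_matrix();T[:3,3]=s["ee_pos"]
        E=np.linalg.inv(T@np.array(k["T_tool_cam"]))
    else:E=np.array(k["extrinsics"])
    return K,E
def px2w(c,row,col,z):
    K,E=c;C=np.linalg.inv(E);d=C[:3,:3]@np.linalg.inv(K)@[col,row,1]
    o=C[:3,3];return o+d*(z-o[2])/d[2]
def w2px(c,p):
    K,E=c;q=K@(E@np.r_[p,1])[:3];return q[:2]/q[2]
E
python3 - <<'E'
from h import *
for n in("scene","side"):
    c=cam(n)
    pts={"scene":{"mid":(217,314,10),"piv":(200,308,29),"knob":(191,295,44)},"side":{"mid":(214,321,10),"stop":(240,305,31),"piv":(202,336,29),"knob":(200,345,44)}}[n]
    for k,v in pts.items():print(n,k,np.round(px2w(c,*v)))
c=cam("wrist");im=read_camera("wrist");cv2.imwrite("pics/w0.png",im)
for q in("channel_mid","stop_face","block1","keeper_pivot","keeper_knob"):
    print(q,[(np.round(d["location"]).tolist(),round(d["confidence"],2)) for d in mark_of("wrist",q)[:8]])
E
```

```text
scene mid [571.  12.  10.]
scene piv [517. -12.  29.]
scene knob [497. -52.  44.]
side mid [558.   5.  10.]
side stop [569. 160.  31.]
side piv [521. -40.  29.]
side knob [494. -33.  44.]
channel_mid []
stop_face [([109.0, 247.0], 0.18)]
block1 [([71.0, 249.0], 0.93), ([112.0, 246.0], 0.87), ([219.0, 249.0], 0.85), ([256.0, 148.0], 0.79), ([318.0, 362.0], 0.75), ([148.0, 249.0], 0.61), ([183.0, 250.0], 0.6)]
keeper_pivot [([179.0, 207.0], 0.73)]
keeper_knob []
```

View pics/w0.png

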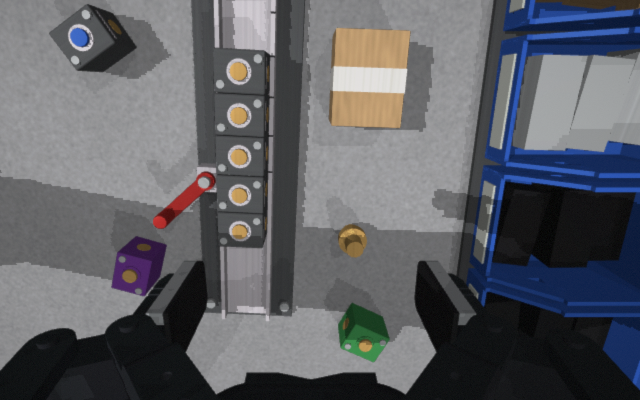

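The wrist view shows the five row blocks (brass plugs at column ~238, rows 71–231), the keeper pivot (205, 180) and its knob (159, 222). Purple (140, 265), green (363, 332) and the blue-plug spare (90, 38) are all clear of the row. The fitting is at (352, 240).

```bash
python3 - <<'E'
from h import *
c=cam("wrist")
for r,cc in((71,238),(115,238.5),(156,238.5),(195,238.5),(231,238.5)):print("plug",np.round(px2w(c,r,cc,56),1))
for k,v in {"piv":(180,205,34),"knobtop":(222,159,56),"screwL":(304,211,10),"screwR":(307,285,10),"fit":(232,352,44),"purple":(278,128,0),"platecornL":(314,203,8),"plcR":(316,290,8),"pltopL":(0,193,8),"pltopR":(0,309,8),"wallLt":(20,218,24),"wallLb":(316,224,24),"wallRt":(20,272,24),"wallRb":(316,268,24),"blkrearL":(241,219,52),"blkrearR":(245,264,52),"blkfrontL":(50,215,52),"blkfrontR":(50,268,52)}.items():print(k,np.round(px2w(c,*v),1))
E
```

```text
plug [564.7  86.9  56. ]
plug [563.   51.2  56. ]
plug [560.8  15.6  56. ]
plug [558.7 -20.7  56. ]
plug [556.5 -56.4  56. ]
piv [522.5 -12.2  34. ]
knobtop [482.4 -47.2  56. ]
screwL [ 509.2 -167.3   10. ]
screwR [ 595.  -171.4   10. ]
fit [665.7 -62.6  44. ]
purple [ 412.2 -138.9    0. ]
platecornL [ 498.  -182.2    8. ]
plcR [ 600.5 -185.1    8. ]
pltopL [518.6 149.2   8. ]
pltopR [623.5 149.2   8. ]
wallLt [543.7 130.3  24. ]
wallLb [ 527.  -173.5   24. ]
wallRt [591.1 130.3  24. ]
wallRb [ 576.7 -173.6   24. ]
blkrearL [536.2 -68.5  52. ]
blkrearR [579.6 -72.8  52. ]
blkfrontL [546.  103.4  52. ]
blkfrontR [589.7 103.4  52. ]
```

```bash
python3 - <<'E'
import cv2
im=cv2.imread("pics/w0.png");cv2.imwrite("pics/w0c.png",cv2.resize(im[30:330,130:330],None,fx=2.6,fy=2)if 0 else cv2.resize(im[30:330,130:330],None,fx=2,fy=2,interpolation=cv2.INTER_CUBIC))
E
```

```text
(no output)
```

View pics/w0c.png

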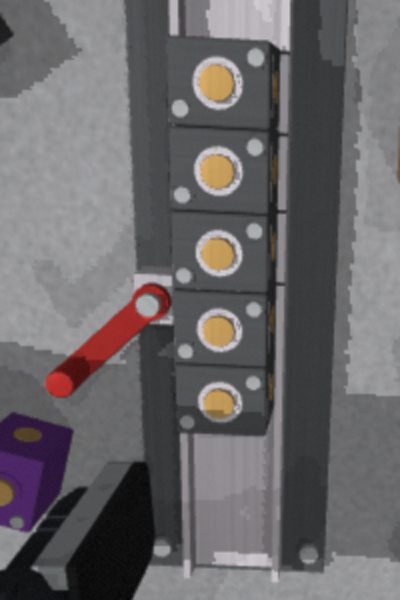

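The crop confirms the row: five touching blocks, the free rear face of the last one at about (222, 432), and the channel behind it empty. From these pixels the magazine's origin is near (561, 16.5) with yaw ≈ -0.054. The row is ≈71 mm short of the stop and the keeper stands at ≈ -0.8. I'll shut the fingers and go above the channel behind block5.

>>> drive_tool --linear '[[-0.03,-0.02,0.04],[-0.06,-0.04,0.09],[-0.09,-0.065,0.13],[-0.115,-0.08,0.16],[-0.125,-0.0875,0.18],[-0.125,-0.0875,0.18],[-0.125,-0.0875,0.18],[-0.125,-0.0875,0.18]]' --dr '[[0,0,0.0086],[0,0,0.0086],[0,0,0.0086],[0,0,0.0086],[0,0,0.0086],[0,0,0.0086],[0,0,0.0086],[0,0,0.0086]]' --jaw 1 --grip_force 40

```text
time_s: 1.77
ee_pos: [556.2, -99.1, 261.9]
ee_rot: [0.001, 0.726, 0.688, 0.001]
contact_force: [-0.9, 0.7, 0.3]
gripper_width: 0.2
```

```bash
cat >> h.py <<'E'
O=np.array([561,16.5]);PSI=-0.054
def mag(p):
    c,s=np.cos(PSI),np.sin(PSI);d=np.asarray(p)[:2]-O;return np.array([c*d[0]+s*d[1],-s*d[0]+c*d[1]])
E
python3 - <<'E'
from h import *
s=state();print(s["time_s"],s["ee_pos"],s["ee_rot"],s["gripper_width"],"mag",mag(s["ee_pos"]))
c=cam("wrist",s);cv2.imwrite("pics/w1.png",read_camera("wrist"))
for x,y,z in((0,-200,0),(-52,-200,8),(-23,-190,24),(23,-190,24),(-22,-91,52),(22,-91,52)):
    M=np.array([[np.cos(PSI),-np.sin(PSI)],[np.sin(PSI),np.cos(PSI)]]);print((x,y,z),w2px(c,np.r_[O+M@[x,y],z]).round())
print([(np.round(d["location"]).tolist(),round(d["confidence"],2)) for d in mark_of("wrist","block5")])
E
```

```text
1.7667 [556.24188007 -99.07236452 261.8556492 ] [5.96434528e-04 7.25632429e-01 6.88081548e-01 1.00296324e-03] 0.1514431173697635 mag [   1.48669077 -115.66071458]
(0, -200, 0) [308. 312.]
(-52, -200, 8) [236. 319.]
(-23, -190, 24) [273. 321.]
(23, -190, 24) [342. 321.]
(-22, -91, 52) [264. 190.]
(22, -91, 52) [350. 190.]
[([17.0, 309.0], 0.89), ([147.0, 305.0], 0.8), ([228.0, 141.0], 0.8), ([319.0, 489.0], 0.78), ([82.0, 308.0], 0.7), ([73.0, 236.0], 0.38)]
```

View pics/w1.png

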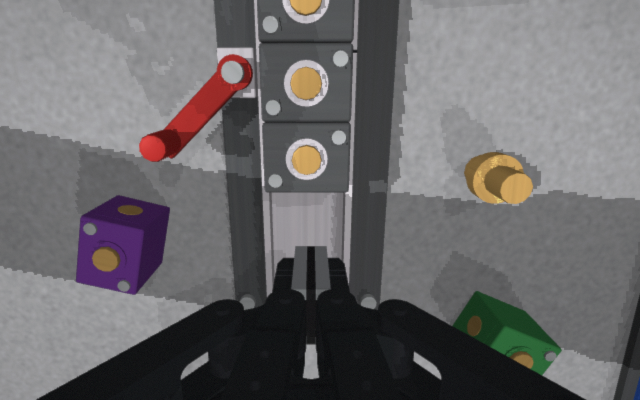

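The wrist view agrees with the model: the rear edge of the last block shows at row 192 (predicted 190) over columns 263–350. The shut fingers at (311, 250) are centred over the empty channel. I'll lower straight down.

>>> drive_tool --linear '[[0,-0.002,0.025],[0,-0.002,0.05],[0,-0.002,0.07],[0,-0.002,0.08],[0,-0.002,0.084],[0,-0.002,0.084],[0,-0.002,0.084]]' --dr '[[0,0,0],[0,0,0],[0,0,0],[0,0,0],[0,0,0],[0,0,0],[0,0,0]]'

```text
time_s: 2.45
ee_pos: [555.6, -98.4, 195.9]
ee_rot: [0.001, 0.725, 0.689, 0.002]
contact_force: [0.4, -0.5, 0.6]
gripper_width: 0.5
```

```bash
python3 -c "
from h import *
s=state();print(s['time_s'],s['ee_pos'],s['ee_rot'],s['contact_force'],mag(s['ee_pos']))"
```

```text
2.45 [555.64728116 -98.36020845 195.9478095 ] [0.00145245 0.72514679 0.68859052 0.00176682] [ 0.39310194 -0.53783636  0.63319569] [   0.85452084 -114.98168932]
```

>>> drive_tool --linear '[[0.005,-0.001,0],[0.01,-0.001,0],[0.014,-0.001,0],[0.018,-0.001,0],[0.022,-0.001,0],[0.026,-0.001,0],[0.03,-0.001,0],[0.034,-0.001,0]]' --dr '[[0,0,0],[0,0,0],[0,0,0],[0,0,0],[0,0,0],[0,0,0],[0,0,0],[0,0,0]]'

```text
time_s: 3.12
ee_pos: [556.5, -72.7, 196.8]
ee_rot: [0.003, 0.726, 0.688, 0.002]
contact_force: [0.1, -6.2, 4.3]
gripper_width: 0.0
```

>>> drive_tool --linear '[[0.005,0,0],[0.01,0,0],[0.015,0,0],[0.02,0,0],[0.025,0,0],[0.03,0,0],[0.035,0,0],[0.04,0,0]]' --dr '[[0,0,0],[0,0,0],[0,0,0],[0,0,0],[0,0,0],[0,0,0],[0,0,0],[0,0,0]]'

```text
time_s: 3.78
ee_pos: [558.4, -40.5, 196.9]
ee_rot: [0.003, 0.726, 0.688, 0.002]
contact_force: [-0.3, -4.8, 1.5]
gripper_width: -0.1
```

```bash
python3 -c "
from h import *
s=state();print(s['time_s'],s['ee_pos'],s['ee_rot'],s['contact_force'],mag(s['ee_pos']))"
```

```text
3.7833 [558.35280506 -40.49746472 196.85256121] [0.0029625  0.72569797 0.68800528 0.00155292] [-0.28599503 -4.7615731   1.52617559] [  0.43303121 -57.05726168]
```

>>> drive_tool --linear '[[0.004,0,0],[0.008,0,0],[0.012,0,0],[0.016,0,0],[0.02,0,0],[0.023,0,0],[0.025,0,0],[0.027,0,0]]' --dr '[[0,0,0],[0,0,0],[0,0,0],[0,0,0],[0,0,0],[0,0,0],[0,0,0],[0,0,0]]'

```text
time_s: 4.45
ee_pos: [559.5, -18.9, 196.9]
ee_rot: [0.003, 0.726, 0.688, 0.002]
contact_force: [-0.0, -5.3, 1.1]
gripper_width: -0.3
```

>>> drive_tool --linear '[[0.0025,0,0],[0.005,0,0],[0.0065,0,0],[0.0075,0,0]]' --dr '[[0,0,0],[0,0,0],[0,0,0],[0,0,0]]'

```text
time_s: 4.78
ee_pos: [559.7, -15.8, 196.9]
ee_rot: [0.004, 0.727, 0.687, 0.0]
contact_force: [-0.6, -15.8, 1.5]
gripper_width: 0.4
```

>>> drive_tool --linear '[[0.003,0,0],[0.005,0,0],[0.005,0,0],[0.005,0,0]]' --dr '[[0,0,0],[0,0,0],[0,0,0],[0,0,0]]'

```text
time_s: 5.12
ee_pos: [559.7, -15.2, 196.9]
ee_rot: [0.005, 0.728, 0.686, -0.001]
contact_force: [-1.0, -15.2, 2.7]
gripper_width: -0.0
```

Force rose and motion stopped at the predicted home position. I'll back off, rise, and check.

>>> drive_tool --linear '[[-0.01,0,0],[-0.02,0,0],[-0.02,0,-0.04],[-0.02,0,-0.08],[-0.02,0,-0.12],[-0.02,0,-0.16],[-0.02,0,-0.18],[-0.02,0,-0.18]]' --dr '[[0,0,0],[0,0,0],[0,0,0],[0,0,0],[0,0,0],[0,0,0],[0,0,0],[0,0,0]]'

```text
time_s: 5.78
ee_pos: [559.1, -29.0, 345.4]
ee_rot: [0.007, 0.727, 0.686, 0.002]
contact_force: [0.0, 0.8, 0.1]
gripper_width: -0.3
```

```bash
python3 - <<'E'
from h import *
s=state();print(s["time_s"],s["ee_pos"],s["ee_rot"],"mag",mag(s["ee_pos"]))
w,x,y,z=s["ee_rot"];print(R.from_quat([x,y,z,w]).as_matrix().round(3).tolist())
c=cam("wrist",s);cv2.imwrite("pics/w2.png",read_camera("wrist"))
M=np.array([[np.cos(PSI),-np.sin(PSI)],[np.sin(PSI),np.cos(PSI)]])
for x,y,z in((-22,-20,52),(22,-20,52),(0,160,59),(0,142,56),(-38,-31,34)):
    print((x,y,z),w2px(c,np.r_[O+M@[x,y],z]).round())
print([(np.round(d["location"]).tolist(),round(d["confidence"],2)) for d in mark_of("wrist","keeper_knob")])
E
```

```text
5.7833 [559.10255577 -28.96462809 345.41399031] [0.00732405 0.7272995  0.68627877 0.00180228] mag [  0.55921849 -45.50076897]
[[0.058, 0.998, 0.013], [0.998, -0.058, -0.008], [-0.007, 0.013, -1.0]]
(-22, -20, 52) [275. 154.]
(22, -20, 52) [335. 154.]
(0, 160, 59) [ 302. -161.]
(0, 142, 56) [ 302. -119.]
(-38, -31, 34) [257. 164.]
[]
```

View pics/w2.png

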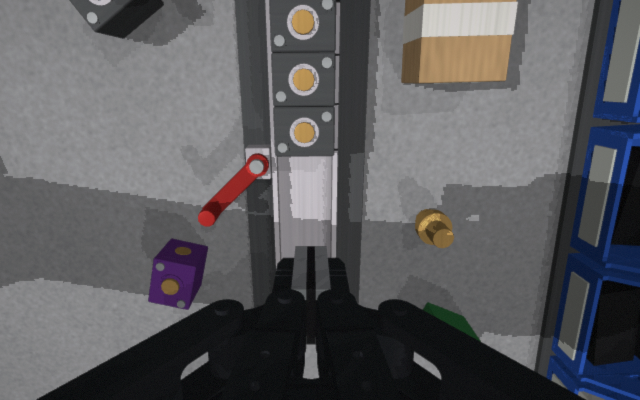

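The row's rear edge is at row 155 (predicted 154 for home); the keeper pivot is at (257, 165) and the knob at (207, 218), both unmoved. I'll check the stop end in the side camera and compute the knob path.

```bash
python3 - <<'E'
from h import *
a=read_camera("side")[165:275,250:380];b=read_camera("scene")[170:245,230:400]
a=cv2.resize(a,(520,440),interpolation=cv2.INTER_CUBIC)
b=cv2.resize(b,None,fx=440/75*0+3.05,fy=3.05,interpolation=cv2.INTER_CUBIC)
o=np.zeros((590,800,3),np.uint8);o[:229,:519]=b[:229,:519];o[229:229+360,:425]=cv2.resize(a,(425,360));cv2.imwrite("pics/s2.png",o)
s=state();c=cam("wrist",s);print(s["time_s"])
k=px2w(c,215.5,206.5,56);p=px2w(c,165.5,257,34);k,p=mag(k),mag(p);print("knob",k,"piv",p,"q",np.arctan2(*((k-[-38,-31])*[1,-1])))
for r,cc,z in((240,171,42),(247,207,42),(293,203,0),(300,150,0),(308,187,0)):print("purple",mag(px2w(c,r,cc,z)).round())
E
```

```text
Traceback (most recent call last):
ValueError: could not broadcast input array from shape (229,518,3) into shape (229,519,3)
```

```bash
python3 - <<'E'
from h import *
a=read_camera("side")[170:270,260:370]
cv2.imwrite("pics/s2.png",cv2.resize(a,None,fx=5,fy=5,interpolation=cv2.INTER_CUBIC))
s=state();c=cam("wrist",s);print(s["time_s"])
k=px2w(c,217,206.5,56);p=px2w(c,165.5,257,34);k,p=mag(k),mag(p);print("knob",k,"piv",p,"q",np.arctan2(*((k-[-38,-31])*[1,-1])))
for r,cc,z in((240,171,42),(247,207,42),(293,203,0),(300,150,0),(308,187,0)):print("purple",mag(px2w(c,r,cc,z)).round())
E
```

```text
6.0333
knob [-77.65734446 -66.03492111] piv [-41.47176542 -32.20002928] q -0.8472055766517679
purple [-112.  -91.]
purple [-84. -97.]
purple [-106. -167.]
purple [-158. -174.]
purple [-123. -184.]
```

View pics/s2.png

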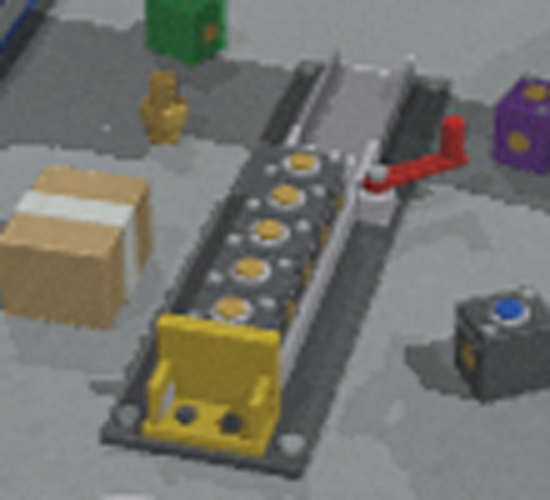

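The side view shows the row tight against the yellow stop (230, 320) and the keeper still outward with its knob at (455, 140). The purple look-alike is just beyond it. Next I'll go to the outer side of the knob and lower until the tips are at z ≈ 36, which is above the bar and beside the knob.

>>> drive_tool --linear '[[-0.005,-0.035,0.0],[-0.01,-0.08,0.0],[-0.018,-0.12,0.02],[-0.018,-0.138,0.06],[-0.018,-0.138,0.09],[-0.018,-0.138,0.1],[-0.018,-0.138,0.1],[-0.018,-0.138,0.1]]' --dr '[[0.002,0.001,0],[0.002,0.001,0],[0.002,0.001,0],[0.002,0.001,0],[0.002,0.001,0],[0.002,0.001,0],[0.002,0.001,0],[0.002,0.001,0]]'

```text
time_s: 6.7
ee_pos: [447.3, -38.0, 259.2]
ee_rot: [-0.003, 0.727, 0.686, -0.005]
contact_force: [1.0, 0.2, 0.7]
gripper_width: -0.2
```

```bash
cat > st.py <<'E'
from h import *
s=state();w,x,y,z=s["ee_rot"];m=R.from_quat([x,y,z,w]).as_matrix()
tip=s["ee_pos"]+173*m[:,2]
print(s["time_s"],"tcp mag",mag(s["ee_pos"]).round(1),s["ee_pos"][2].round(1),"tip mag",mag(tip).round(1),tip[2].round(1),"z",m[:,2].round(4),"yaw",np.arctan2(m[0,0],m[1,0]).round(3),"F",s["contact_force"].round(1),"j",s["joints"].round(2))
E
python3 st.py; python3 - <<'E'
from h import *
c=cam("wrist");cv2.imwrite("pics/w3.png",read_camera("wrist"))
E
```

```text
6.7 tcp mag [-110.6  -60.6] 259.2 tip mag [-112.4  -61.1] 86.2 z [-0.0103 -0.0024 -0.9999] yaw 0.058 F [1.  0.2 0.7] j [-0.04  0.32  0.01  2.15 -0.    0.68 -0.08]
```

View pics/w3.png

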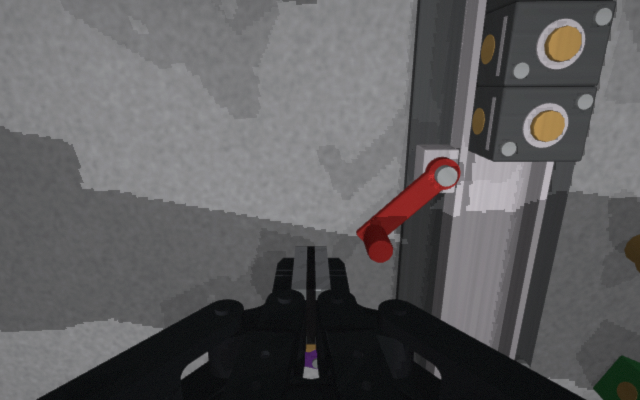

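The knob's top is at (380, 250), to the right of the fingers, and a sliver of purple is at (311, 355) behind them. I'll measure both before lowering.

```bash
python3 - <<'E'
from h import *
c=cam("wrist")
print("knob",mag(px2w(c,250,380,56)),"piv",mag(px2w(c,176,446,36)),"purple",[mag(px2w(c,348,311,z)).round() for z in(42,0)])
E
python3 - <<'E'
import sys;sys.path.insert(0,'.')
from h import *
# purple outline from w2 (pose of that picture), top face is the lower part of the outline
s=dict(ee_pos=np.array([559.10,-28.96,345.41]),ee_rot=[0.00732,0.7273,0.68628,0.0018]);c=cam("wrist",s)
for r,cc,z in((257,155,42),(266,198,42),(308,187,42),(300,150,42),(240,173,0),(247,207,0)):print("purple",mag(px2w(c,r,cc,z)).round())
E
```

```text
knob [-76.20314866 -67.38974249] piv [-38.65246988 -32.87308677] purple [array([-113., -141.]), array([-113., -177.])]
purple [-125. -107.]
purple [ -90. -116.]
purple [-104. -157.]
purple [-134. -148.]
purple [-125. -111.]
purple [ -94. -119.]
```

>>> drive_tool --linear '[[0,0,0.02],[0,0,0.04],[0,0,0.055],[0,0,0.06],[0,0,0.06],[0,0,0.06]]' --dr '[[-0.0015,0,-0.001],[-0.0015,0,-0.001],[-0.0015,0,-0.001],[-0.0015,0,-0.001],[-0.0015,0,-0.001],[-0.0015,0,-0.001]]'

```text
time_s: 7.25
ee_pos: [447.9, -38.1, 212.6]
ee_rot: [0.002, 0.725, 0.688, -0.0]
contact_force: [-0.3, 0.6, -0.1]
gripper_width: -0.0
```

```bash
python3 st.py
```

```text
7.25 tcp mag [-110.   -60.6] 212.6 tip mag [-109.7  -61.1] 39.6 z [ 0.0016 -0.0029 -1.    ] yaw 0.052 F [-0.3  0.6 -0.1] j [-0.03  0.4   0.01  2.19 -0.    0.55 -0.07]
```

>>> drive_tool --linear '[[-0.001,0.01,0.002],[-0.003,0.016,0.003],[-0.009,0.024,0.003],[-0.014,0.032,0.003],[-0.017,0.04,0.003],[-0.02,0.047,0.003],[-0.0215,0.055,0.003],[-0.022,0.063,0.003]]' --dr '[[0,0,0],[0,0,0],[0,0,0],[0,0,0],[0,0,0],[0,0,0],[0,0,0],[0,0,0]]'

```text
time_s: 7.92
ee_pos: [497.9, -58.7, 210.3]
ee_rot: [0.002, 0.725, 0.688, -0.0]
contact_force: [-1.5, -0.9, 0.8]
gripper_width: -0.2
```

```bash
python3 st.py
```

```text
7.9167 tcp mag [-58.9 -78.5] 210.3 tip mag [-58.6 -79. ] 37.3 z [ 0.0016 -0.0029 -1.    ] yaw 0.053 F [-1.5 -0.9  0.8] j [ 0.01  0.47  0.01  2.07 -0.01  0.6  -0.03]
```

>>> drive_tool --linear '[[0.0005,0.008,0],[0.002,0.015,0],[0.005,0.023,0],[0.008,0.03,0],[0.0125,0.037,0],[0.0175,0.043,0],[0.022,0.048,0],[0.027,0.052,0]]' --dr '[[0,0,0],[0,0,0],[0,0,0],[0,0,0],[0,0,0],[0,0,0],[0,0,0],[0,0,0]]'

```text
time_s: 8.58
ee_pos: [541.1, -38.8, 210.3]
ee_rot: [0.002, 0.725, 0.688, -0.0]
contact_force: [-1.0, -0.9, -0.8]
gripper_width: 0.1
```

```bash
python3 st.py; python3 - <<'E'
from h import *
cv2.imwrite("pics/w4.png",read_camera("wrist"))
E
```

```text
8.5833 tcp mag [-16.9 -56.3] 210.3 tip mag [-16.6 -56.7] 37.3 z [ 0.0017 -0.0029 -1.    ] yaw 0.052 F [-1.  -0.9 -0.8] j [-0.03  0.52  0.02  1.97 -0.01  0.65 -0.06]
```

View pics/w4.png

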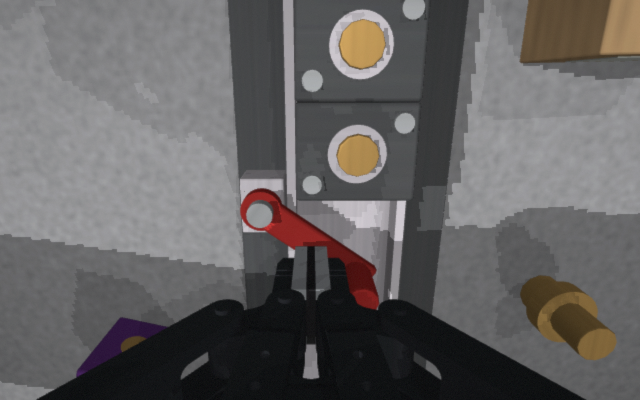

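The keeper is at ≈0.95, with its knob on the right side of the fingers at (365, 285). I'll go round behind the knob (-y side) and then push towards the stop.

>>> drive_tool --linear '[[-0.006,-0.01,0],[-0.025,-0.01,0],[-0.042,-0.01,0],[-0.042,-0.01,0],[-0.042,0.01,0],[-0.042,0.03,0],[-0.042,0.03,0],[-0.042,0.03,0]]' --dr '[[0,0,0],[0,0,0],[0,0,0],[0,0,0],[0,0,0],[0,0,0],[0,0,0],[0,0,0]]'

```text
time_s: 9.3
ee_pos: [563.8, -72.2, 210.4]
ee_rot: [0.002, 0.725, 0.689, 0.0]
contact_force: [0.3, -0.4, 0.1]
gripper_width: 0.0
```

```bash
python3 st.py
```

```text
9.3 tcp mag [  7.6 -88.4] 210.4 tip mag [  8.  -88.8] 37.4 z [ 0.0025 -0.002  -1.    ] yaw 0.051 F [ 0.3 -0.4  0.1] j [ 0.03  0.55  0.02  1.91 -0.01  0.68  0.  ]
```

>>> drive_tool --linear '[[0.007,0.001,0],[0.014,0.002,0],[0.021,0.004,0],[0.027,0.006,0],[0.033,0.007,0],[0.038,0.008,0],[0.043,0.008,0],[0.047,0.008,0]]' --dr '[[0,0,0],[0,0,0],[0,0,0],[0,0,0],[0,0,0],[0,0,0],[0,0,0],[0,0,0]]'

```text
time_s: 9.97
ee_pos: [572.1, -34.6, 210.3]
ee_rot: [0.002, 0.725, 0.689, 0.0]
contact_force: [1.1, -10.0, 0.8]
gripper_width: -0.2
```

>>> drive_tool --linear '[[0.002,0,0],[0.004,0,0],[0.005,0,0],[0.006,0,0]]' --dr '[[0,0,0],[0,0,0],[0,0,0],[0,0,0]]'

```text
time_s: 10.3
ee_pos: [572.1, -33.6, 210.3]
ee_rot: [0.003, 0.726, 0.688, -0.002]
contact_force: [-0.3, -14.0, 1.3]
gripper_width: 0.1
```

```bash
python3 st.py
```

```text
10.3 tcp mag [ 13.8 -49.5] 210.3 tip mag [ 14.2 -50.6] 37.3 z [ 0.0021 -0.007  -1.    ] yaw 0.054 F [ -0.3 -14.    1.3] j [-0.04  0.56  0.02  1.89 -0.01  0.69 -0.07]
```

The keeper is against its limit: force is up at the predicted place. I'll back off, rise and check.

>>> drive_tool --linear '[[-0.01,0,0],[-0.025,0,0],[-0.03,0,-0.03],[-0.03,0,-0.07],[-0.03,0,-0.11],[-0.03,0,-0.15],[-0.03,0,-0.18],[-0.03,0,-0.18]]' --dr '[[0,0,0],[0,0,0],[0,0,0],[0,0,0],[0,0,0],[0,0,0],[0,0,0],[0,0,0]]'

```text
time_s: 10.97
ee_pos: [571.7, -57.1, 360.0]
ee_rot: [0.006, 0.726, 0.688, 0.002]
contact_force: [1.2, -0.1, -0.2]
gripper_width: -0.0
```

```bash
python3 st.py; python3 - <<'E'
from h import *
a=read_camera("wrist");b=read_camera("side")[165:275,250:380]
o=np.zeros((600,640,3),np.uint8);o[:260]=a[:260];o[260:600,:402]=cv2.resize(b,(402,340),interpolation=cv2.INTER_CUBIC)
cv2.imwrite("pics/f.png",o)
E
```

```text
10.9667 tcp mag [ 14.7 -72.9] 360.0 tip mag [ 16.5 -73.9] 187.0 z [ 0.0105 -0.0066 -0.9999] yaw 0.055 F [ 1.2 -0.1 -0.2] j [-0.01  0.36  0.03  1.78 -0.01  0.99 -0.03]
```

View pics/f.png

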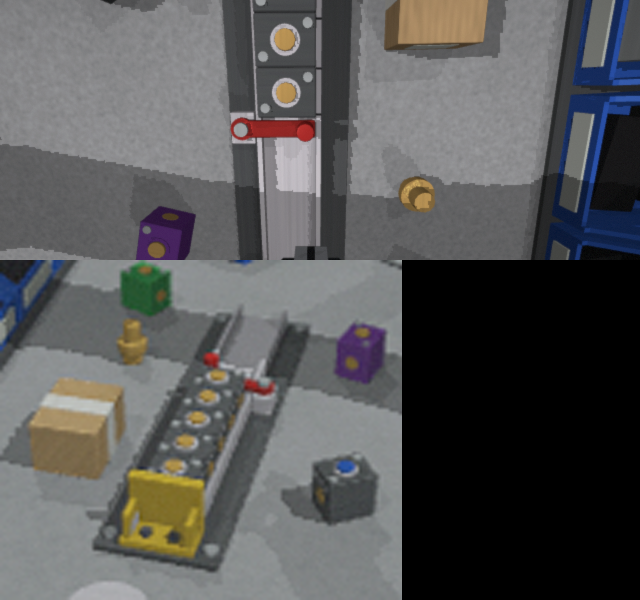

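The keeper stands square across the channel, with its pivot at (240, 130) and knob at (305, 131), just behind the last block. The row is tight against the stop, and the bystanders and look-alikes in view haven't moved. I'm handing in.

```bash
python3 -c "
from workcell import *
print(job_done(), state()['time_s'])"
```

```text
the job is handed in; nothing more can be done
the job is handed in; nothing more can be done
```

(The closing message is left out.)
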